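# Weigh down the pile of circuit boards

## Task

Take the aluminium pressure plate by its black fin and lift it straight up out of the tight pocket of the orange tray, without dragging the tray along. Then lower it squarely and level onto the middle of the pile of green circuit boards, feeling for the moment it rests there before letting go (the pile's height is not known: do not drop the plate and do not press hard), and leave the tray and everything else on the bench where it is.

Things in the scene. Friction and masses are not known exactly. Their poses are not given: they have to be found in the camera images.
- plate: Pressure plate in the tray's pocket: aluminium, 150 (x) x 100 (y) x 12 mm, 0.35-0.65 kg, top 12 mm below the tray's rim. Black upright fin in the middle of its top, 70 (x) x 14 (y) mm, from z = 12 to 67 mm: the only thing to grip, across its 14 mm; it stands 43 mm above the rim. Origin: centre of the underside, z up; centre of mass below the fin's middle. Half a turn about z makes no difference.
- tray: Orange tray, grey floor, loose on the bench, 1.6 kg, outside 180.5 (x) x 130.5 (y) x 30 mm high, walls 14 mm. One pocket, 152.5 x 102.5 mm, 24 mm deep (its floor 6 mm above the bench): 1.25 mm of play on each side of the plate. Origin: centre of the underside; z up; the plate lies in it x along x.
- rack: Stacking base fixed to the bench: aluminium frame 200 (x) x 150 (y) x 38 mm high, with a pile of green circuit boards, 160 (x) x 110 (y) mm, centred and square in it, which counts as part of it. Origin: centre of the underside, at bench height; z up. The pile's flat top is 50 to 110 mm above the bench, how high is not told; it is a little springy (8 N per mm) and cannot be lifted off.
- bottle: Bystander: white plastic bottle with blue cap, 64 mm across, 157 mm high, standing loose. Origin: centre of its underside.
- bin: Bystander: blue open bin with bottles in it, 200 x 140 mm, 80 mm high, bottles to 130 mm, loose. Origin: centre of its underside.
- panel: Bystander: steel stencil panel lying flat on the bench, 180 x 120 x 6 mm, loose. Origin: centre of its underside.
Things that resemble listed ones, but are neither listed nor needed, are in the scene too. What is meant by the plate is not red or yellow, and is the larger of those in its own colour.

How it is judged:
By the outcome, as a careful person would: the job done as asked, in the order asked, and still so for the second after the job is handed in, with the robot touching nothing.
It also fails if it takes over 45 s, if anything falls off the work surface, if the arm or the gripper's body presses on something with over 40 N, if the wrist force passes 120 N, or if a joint passes its speed limit or range.

## Robot

A 6-joint arm with a two-finger parallel gripper is mounted at the origin on the work surface. World frame = base frame: x ahead of the robot, y to its left, z up, the work surface at z = 0. Lengths are in m, angles in rad, forces in N, time in s.
With the tool pointing down it reaches from about 0.35 to 1 m from the base axis. Payload 7.1 kg.
Tool frame: the origin (TCP) lies between the finger pads; the fingertips stand 11 mm ahead of it and the grasp point (between the pads) lies 8 mm behind it; y points along the fingers, z is the direction in which the jaws open and shut, and the axes are right-handed (so a half turn about y gives the same grasp; the last joint's range is limited). The gripper opens to 85 mm and grips with 20 to 120 N. Pads are 22 mm wide; open, the fingers measure 114 mm over their backs; the gripper's body (76 mm by 85 mm) begins 54 mm behind the grasp point. The pads swing forward as they close: fully open they stand 13 mm farther back than shut.
Start: joints at [1.271, 0.423, 1.63, -0, 1.089, -0.019], TCP at [0.173, 0.601, 0.242] pointing down, gripper open.
Joint ranges: [-3, 3], [-0.9, 2.11], [0.09, 2.58], [-1.31, 4.45], [0.11, 2.69], [-2.54, 2.54]. Speed limits (rad/s): [2.39, 2.39, 3.01, 3.14, 3.14, 3.14].

## Interface

Orientations are given as a unit quaternion [w, x, y, z].
In Python, from workcell import monitor, camera, camera_info, order gives the robot as it stands.
- The arm moves only by the tool send_rows, never from a script. Its argument "rows" is a list of rows, each an object of numbers: "tx", "ty", "tz": the shift along the tool's x, y, z in cm; "ax", "ay", "az": the turn, a rotation vector about the tool's x, y, z in rad. In form: [{"tx": .., "ty": .., "tz": .., "ax": .., "ay": .., "az": ..}, ...]. A call has 1 to 5 rows; each row shifts and turns the commanded pose from where the row before left it, along the tool's axes as they then stand; what a row does not reach is not made up. A row lasts 1/8 s, in which the tool goes at most 62.5 mm and 10.7 degrees, less where a joint would pass 70% of its speed; a pose out of reach is approached as far as the arm can. A call is refused whole if a number of a shift passes 6.25 or a number of a turn 0.188, either way. A call with a gripper value outside its range is refused whole. "claw" is the gripper's target within -1 to 1 (fully open at 1, half-way at 0, shut at -1), set as the call begins (left out, the last holds). The fingers move at their own pace and stop on an object; "newtons" is the grip in N (left out, the last holds). Time passes only in rows, so rows that do not move let the fingers close. It gives the time, the measured TCP pose, the force and the opening at its end, in the units of the state.
- monitor.state(): the state, without advancing time (a new reading comes with each control period).
- camera(name): name is "side" or "top"; returns the picture (420x560x3 uint8, red, green, blue); there is no depth.
- camera_info(name): a dict with "K" (3x3 intrinsics, pixels), "R" (3x3) and "t" (3): a world point X has camera coordinates R X + t. Camera axes: x right, y down, z forward; pixel columns grow to the right and rows downward; lengths in m; the calibration is good to about 2 mm. A picture is of the moment at which its call begins. camera_info takes no time and is no camera call.
- order.hand_in(): hands the job in, once; it reports no verdict.
The state is a dict: "t": time; "joint_positions": joint angles; "qd": joint speeds; "joint_efforts": joint torques, N m; "tcp_pos": TCP position; "orientation": TCP orientation; "wrist_force": force on the tool from outside, world axes, zero at the start; "moment": the same for the moment, N m; "grip_width": finger opening in m.
Only numpy, scipy, OpenCV 4.12 (cv2) and the standard library are available. Lean on these libraries where they do the work, as an engineer would, in place of code of your own. Each camera call takes 0.05 s, during which the arm holds its last target. There are 200 camera calls.

## Working session

There is one attempt and no reset: what is moved stays moved. The work goes in short steps, Python scripts to look and compute and a tool call to move; the robot and the scene stay as the last step left them, time stands still between calls to the robot, and variables do not carry over. Pictures are saved under pics/ and viewed, about 8 in all and at most 12, crops included, and the job is handed in when it is done.

Besides the shell and the picture viewer there is one more tool, called after "Emit:" as name([rows], argument=value, ...), one row to a line, values as JSON. send_rows: Moves the arm, as the interface text tells. Its arguments: {"type":"object","properties":{"rows":{"type":"array"},"claw":{"type":"number"},"newtons":{"type":"number"}},"required":["rows"]}

```bash
mkdir -p pics; ls
python3 - <<'E'
from workcell import monitor, camera, camera_info
import cv2,numpy as np
for n in("top","side"):
    im=camera(n); cv2.imwrite(f"pics/{n}0.png",im[:,:,::-1]); i=camera_info(n)
    print(n,np.round(i["K"],1).tolist(),np.round(i["R"],3).tolist(),np.round(i["t"],3).tolist())
print(monitor.state())
E
```

```text
pics
top [[452.5, 0.0, 278.4], [0.0, 452.5, 211.7], [0.0, 0.0, 1.0]] [[0.004, -1.0, 0.014], [-0.99, -0.006, -0.143], [0.143, -0.013, -0.99]] [-0.006, 0.624, 1.301]
side [[517.8, 0.0, 281.0], [0.0, 517.8, 204.3], [0.0, 0.0, 1.0]] [[0.974, -0.226, 0.02], [-0.143, -0.677, -0.722], [0.177, 0.7, -0.692]] [-0.605, 0.114, 1.433]
{'t': 0.1, 'joint_positions': array([ 1.27100496e+00,  4.23776081e-01,  1.63061011e+00,  2.67784044e-05,
        1.08860428e+00, -1.89995080e-02]), 'qd': array([ 5.54619156e-04, -7.54638100e-05, -2.15509997e-03,  5.51197399e-04,
        7.22267123e-04, -5.41619721e-04]), 'joint_efforts': array([ 1.11997929e-04, -5.58426440e+01, -2.82446265e+01,  5.28024225e-05,
        2.94595695e-03,  2.32516146e-05]), 'tcp_pos': array([0.17302468, 0.60007384, 0.24161749]), 'orientation': array([-0.69966193,  0.70063515, -0.09904015,  0.09886671]), 'wrist_force': array([ 0.29951516, -0.2639679 ,  0.81209604]), 'moment': array([-0.02378277, -0.01089351,  0.05590485]), 'grip_width': 0.08561596708057749}
```

View pics/top0.png

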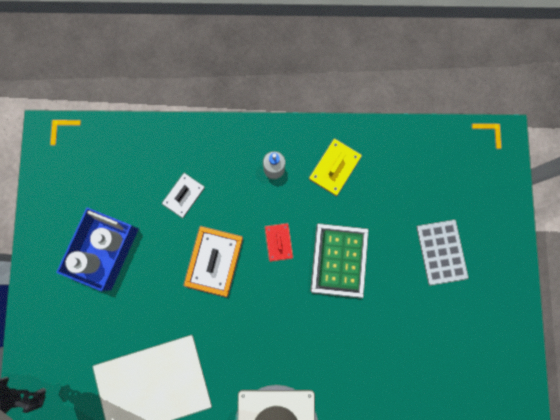

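View pics/side0.png

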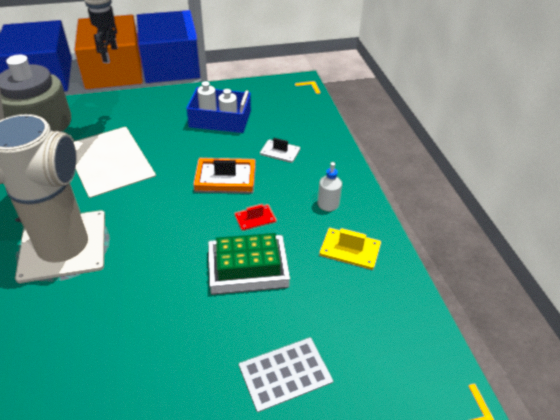

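The plate meant is the white/aluminium one with a black fin in the orange tray, top view (213,261) and side view (225,170). The others are a smaller white one at top (183,194), a red one at (279,242) and a yellow one at (336,167). The tray one is the larger white one. The rack is at (340,261). I'll confirm it in a crop while measuring.

```bash
cat > h.py <<'E'
from workcell import monitor, camera, camera_info
import cv2,numpy as np
def cast(n,px,z):
    i=camera_info(n);K,R,t=map(np.array,(i["K"],i["R"],i["t"]))
    px=np.atleast_2d(px).astype(float); c=-R.T@t
    d=np.c_[px,np.ones(len(px))]@np.linalg.inv(K).T@R
    return (c+d*((z-c[2])/d[:,2])[:,None])[:,:2]
def blobs(im,lo,hi,roi,k=0):
    x0,y0,x1,y1=roi; hsv=cv2.cvtColor(im,cv2.COLOR_RGB2HSV)[y0:y1,x0:x1]
    m=cv2.inRange(hsv,lo,hi)
    if k: m=cv2.morphologyEx(m,cv2.MORPH_CLOSE,np.ones((k,k)))
    c=max(cv2.findContours(m,0,cv2.CHAIN_APPROX_NONE)[0],key=cv2.contourArea)
    return c[:,0,:]+[x0,y0]
def rect(n,c,z):
    (x,y),(w,h),a=cv2.minAreaRect((cast(n,c,z)*1000).astype(np.float32))
    if w<h: w,h,a=h,w,a+90   # a: direction of long side in world
    return np.round([x,y,w,h,(a+90)%180-90],1)
E
python3 - <<'E'
from h import *
for n in("top","side"):
    im=camera(n); i=camera_info(n); R=np.array(i["R"]); print(n,"cam",-R.T@np.array(i["t"]))
    T=(175,215,255,305) if n=="top" else (185,148,265,200)
    Q=(300,215,380,305) if n=="top" else (200,225,297,298)
    print("tray z30",rect(n,blobs(im,(5,130,100),(22,255,255),T),.03))
    c=blobs(im,(0,0,130),(180,60,255),T,7);print("plate z18",rect(n,c,.018))
    c=blobs(im,(0,0,0),(180,255,60),T);print("fin z73",rect(n,c,.073),c.min(0),c.max(0))
    c=blobs(im,(0,0,110),(180,60,255),Q);print("rack z38",rect(n,c,.038))
    c=blobs(im,(35,60,20),(75,255,255),Q,5) 
    x0,y0,x1,y1=Q
    print("pix",im[y0+45 if n=="top" else 260,x0:x1:3].tolist())
    cv2.imwrite(f"pics/c_{n}.png",cv2.resize(np.hstack([im[T[1]:T[1]+90,T[0]:T[0]+80],im[Q[1]:Q[1]+90,Q[0]:Q[0]+97]]),None,fx=4,fy=4,interpolation=2)[:,:,::-1])
a,b=[cv2.imread(f"pics/c_{n}.png") for n in("top","side")]
cv2.imwrite("pics/c.png",cv2.resize(np.vstack([a[:, :640],b[:, :640]]),None,fx=.83,fy=.83))
E
```

```text
top cam [0.4315968  0.01490867 1.37725263]
tray z30 [477.8 188.9 181.7 132.7 -13.7]
plate z18 [479.  190.5 151.2 101.1 -13.7]
fin z73 [476.3 182.1  58.4   4.8 -14. ] [211 251] [216 271]
rack z38 [ 482.5 -183.8  203.4  154.    -5.8]
pix [[10, 124, 103], [10, 122, 102], [13, 124, 104], [10, 121, 102], [21, 113, 94], [218, 221, 225], [129, 134, 137], [42, 82, 58], [49, 132, 80], [61, 150, 91], [59, 145, 89], [57, 143, 91], [52, 137, 86], [47, 129, 77], [44, 123, 75], [44, 125, 77], [42, 122, 71], [42, 125, 75], [42, 124, 73], [42, 126, 75], [68, 119, 87], [221, 224, 228], [90, 144, 133], [10, 121, 102], [10, 123, 103], [10, 123, 105], [10, 124, 104]]
side cam [ 0.35209302 -1.06275282  1.08600666]
tray z30 [479.9 175.4 182.3 156.1 -13.9]
plate z18 [483.4 197.1 188.9  98.1 -13.6]
fin z73 [477.5 156.1  63.8  61.8 -11.7] [214 161] [234 174]
rack z38 [ 484.1 -198.2  203.7  176.    -5.5]
pix [[6, 164, 138], [16, 168, 141], [0, 133, 110], [219, 224, 226], [248, 249, 250], [68, 78, 77], [0, 111, 54], [0, 144, 66], [37, 148, 68], [65, 152, 63], [0, 142, 60], [0, 116, 51], [5, 145, 68], [153, 177, 69], [149, 177, 69], [8, 144, 67], [0, 119, 54], [0, 145, 66], [189, 190, 70], [185, 192, 71], [5, 147, 67], [0, 116, 52], [1, 147, 69], [137, 174, 69], [97, 163, 68], [0, 143, 64], [0, 113, 52], [139, 145, 145], [251, 251, 252], [93, 185, 166], [11, 168, 143], [10, 168, 143], [8, 167, 143]]
```

View pics/c.png

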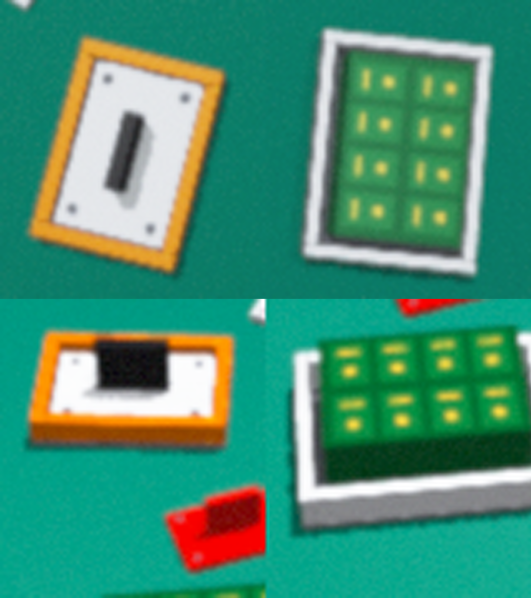

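Crop: white plate with black fin inside the orange tray (left), pile of green boards in the white frame (right), so the identity is confirmed. Next I'll work out the pile height, fin centre and move to make.

```bash
cat >> h.py <<'E'
from scipy.spatial.transform import Rotation as Rn
def go(target,yaw):
    """remaining move in tool axes: shift cm, turn about tool y"""
    s=monitor.state(); w,x,y,z=s["orientation"]; R=Rn.from_quat([x,y,z,w]).as_matrix()
    Z=np.array([-np.sin(yaw),np.cos(yaw),0]); Y=np.array([0,0,-1.]); X=np.cross(Y,Z)
    best=min((Rn.from_matrix(R.T@np.c_[k*X,Y,k*Z]).as_rotvec() for k in(1,-1)),key=np.linalg.norm)
    d=np.array(target)-s["tcp_pos"]
    print("t",round(s["t"],2),"tcp",np.round(s["tcp_pos"],4),"F",np.round(s["wrist_force"],1),"M",np.round(s["moment"],2),"w",round(s["grip_width"],4),
      "\nshift cm",np.round(R.T@d*100,2),"turn",np.round(best,3)); print("R",np.round(R,3).tolist(),"q",np.round(s["joint_positions"],2))
E
python3 - <<'E'
from h import *
for n in("top","side"):
    im=camera(n)
    Q=(300,215,380,305) if n=="top" else (200,225,297,298)
    T=(195,235,230,290) if n=="top" else (185,148,265,200)
    # pile top: saturated green/yellow, excluding mat hue
    hsv=cv2.cvtColor(im,cv2.COLOR_RGB2HSV)
    m=cv2.inRange(hsv,(20,60,95),(78,255,255)); z=np.zeros_like(m); z[Q[1]:Q[3],Q[0]:Q[2]]=m[Q[1]:Q[3],Q[0]:Q[2]]
    z=cv2.morphologyEx(cv2.morphologyEx(z,3,np.ones((5,5))),2,np.ones((3,3)))
    c=max(cv2.findContours(z,0,1)[0],key=cv2.contourArea)[:,0]
    for h in(.05,.065,.08,.095,.11): print(n,h,rect(n,c,h))
    if n=="top":
        for th in (60,80,100):print("fin",th,rect(n,blobs(im,(0,0,0),(180,255,th),T),.073))
go([.4775,.1885,.15],np.radians(-13.8))
E
```

```text
top 0.05 [ 484.2 -188.1  163.7  112.7   -5.7]
top 0.065 [ 483.6 -185.8  161.9  111.4   -5.7]
top 0.08 [ 483.  -183.5  160.   110.1   -5.7]
top 0.095 [ 482.4 -181.2  158.2  108.8   -5.7]
top 0.11 [ 481.8 -178.9  156.3  107.6   -5.7]
fin 60 [476.5 182.7  58.4   6.3 -14.7]
fin 80 [477.2 185.4  59.9  13.4 -14.6]
fin 100 [477.3 186.3  63.9  16.  -12.8]
side 0.05 [ 489.5 -167.2  164.8  109.6   -5.8]
side 0.065 [ 487.5 -180.2  162.4  108.    -5.8]
side 0.08 [ 485.5 -193.2  160.   106.4   -5.8]
side 0.095 [ 483.6 -206.1  157.6  104.8   -5.8]
side 0.11 [ 481.6 -219.1  155.3  103.2   -5.8]
t 0.3 tcp [0.1731 0.6004 0.242 ] F [0.5 0.1 0.1] M [ 0.04  0.02 -0.02] w 0.0859 
shift cm [ 40.66   9.22 -31.13] turn [ 0.001 -0.04  -0.   ]
R [[0.961, -0.0, 0.277], [-0.277, -0.001, 0.961], [-0.0, -1.0, -0.001]] q [ 1.27  0.42  1.63  0.    1.09 -0.02]
```

Emit:
send_rows([
  {"tx": 4,"tz": -3,"ay": -0.01},
  {"tx": 4,"tz": -3,"ay": -0.01},
  {"tx": 4,"tz": -3,"ay": -0.01},
  {"tx": 4,"tz": -3,"ay": -0.01},
  {"tx": 4,"tz": -3},
], claw=0, newtons=40)

```text
invalid input
```

Emit:
send_rows([
  {"tx": 4,"tz": -3},
  {"tx": 4,"tz": -3},
  {"tx": 4,"tz": -3},
  {"tx": 4,"tz": -3},
  {},
])

```text
invalid input
```

```bash
python3 -c "
from h import *
go([.4775,.1885,.10],np.radians(-13.8))"
```

```text
t 0.3 tcp [0.1731 0.6004 0.242 ] F [0.5 0.1 0.1] M [ 0.04  0.02 -0.02] w 0.0859 
shift cm [ 40.66  14.22 -31.13] turn [ 0.001 -0.04  -0.   ]
R [[0.961, -0.0, 0.277], [-0.277, -0.001, 0.961], [-0.0, -1.0, -0.001]] q [ 1.27  0.42  1.63  0.    1.09 -0.02]
```

The call was refused, probably because each row needs all six keys. I'll fill them in.

Emit:
send_rows([
  {"tx": 4,"ty": 0,"tz": -3,"ax": 0,"ay": -0.01,"az": 0},
  {"tx": 4,"ty": 0,"tz": -3,"ax": 0,"ay": -0.01,"az": 0},
  {"tx": 4,"ty": 0,"tz": -3,"ax": 0,"ay": -0.01,"az": 0},
  {"tx": 4,"ty": 0,"tz": -3,"ax": 0,"ay": -0.01,"az": 0},
  {"tx": 4,"ty": 0,"tz": -3,"ax": 0,"ay": 0,"az": 0},
], claw=0, newtons=40)

```text
t: 0.92
tcp_pos: [0.3285, 0.4028, 0.2425]
orientation: [0.702, -0.702, 0.085, -0.085]
wrist_force: [0.5, 0.5, 0.7]
grip_width: 0.0421
```

Emit:
send_rows([
  {"tx": 4,"ty": 0,"tz": -3,"ax": 0,"ay": 0,"az": 0},
  {"tx": 4,"ty": 0,"tz": -3,"ax": 0,"ay": 0,"az": 0},
  {"tx": 4,"ty": 0,"tz": -3,"ax": 0,"ay": 0,"az": 0},
  {"tx": 4,"ty": 0,"tz": -3,"ax": 0,"ay": 0,"az": 0},
  {"tx": 0,"ty": 0,"tz": 0,"ax": 0,"ay": 0,"az": 0},
])

```text
t: 1.55
tcp_pos: [0.4563, 0.2471, 0.2424]
orientation: [-0.702, 0.702, -0.086, 0.087]
wrist_force: [-0.8, 1.2, -0.5]
grip_width: 0.0427
```

```bash
python3 -c "
from h import *
go([.4775,.1885,.10],np.radians(-13.8))"
```

```text
t 1.55 tcp [0.4563 0.2471 0.2424] F [-0.8  1.2 -0.5] M [-0.06 -0.03 -0.  ] w 0.0427 
shift cm [ 3.47 14.25 -5.17] turn [-0.    -0.004  0.001]
R [[0.97, 0.001, 0.243], [-0.243, -0.0, 0.97], [0.001, -1.0, 0.0]] q [ 0.47  0.27  1.86 -0.    1.01 -0.85]
```

Emit:
send_rows([
  {"tx": 1.7,"ty": 2,"tz": -2.6,"ax": 0,"ay": 0,"az": 0},
  {"tx": 1.77,"ty": 4,"tz": -2.57,"ax": 0,"ay": -0.004,"az": 0},
  {"tx": 0,"ty": 4,"tz": 0,"ax": 0,"ay": 0,"az": 0},
  {"tx": 0,"ty": 4,"tz": 0,"ax": 0,"ay": 0,"az": 0},
  {"tx": 0,"ty": 0,"tz": 0,"ax": 0,"ay": 0,"az": 0},
])

```text
t: 2.17
tcp_pos: [0.4734, 0.1907, 0.1001]
orientation: [-0.701, 0.703, -0.085, 0.081]
wrist_force: [-0.1, -0.0, -0.1]
grip_width: 0.0424
```

```bash
python3 -c "
from h import *
go([.4775,.1885,.048],np.radians(-13.8))
a=camera('top')[205:315,160:270];b=camera('side')[110:220,170:280]
cv2.imwrite('pics/n1.png',cv2.resize(np.hstack([a,b]),None,fx=3.6,fy=3.6,interpolation=2)[:,:,::-1])"
```

```text
t 2.17 tcp [0.4734 0.1907 0.1001] F [-0.1 -0.  -0.1] M [ 0.03 -0.01  0.01] w 0.0424 
shift cm [ 0.48  5.2  -0.1 ] turn [ 0.003  0.005 -0.005]
R [[0.972, -0.006, 0.234], [-0.234, -0.002, 0.972], [-0.005, -1.0, -0.003]] q [ 0.36  0.48  1.96  0.    0.7  -0.98]
```

View pics/n1.png

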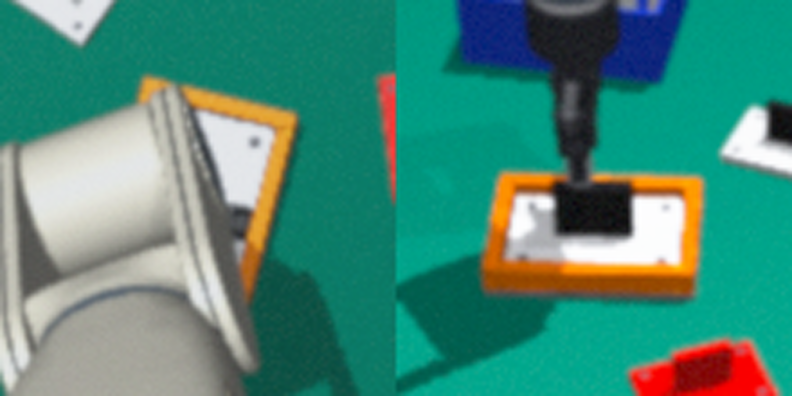

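Side view: the fingers are just above the fin (fin about (594,210), finger about (580,170)), roughly 5–8 mm short in x, which fits the measured 4.8 mm. The tray sits undisturbed.

Emit:
send_rows([
  {"tx": 0.5,"ty": 0.2,"tz": -0.1,"ax": 0,"ay": 0,"az": 0},
  {"tx": 0,"ty": 1,"tz": 0,"ax": 0,"ay": 0,"az": 0},
  {"tx": 0,"ty": 1,"tz": 0,"ax": 0,"ay": 0,"az": 0},
  {"tx": 0,"ty": 0,"tz": 0,"ax": 0,"ay": 0,"az": 0},
])

```text
t: 2.78
tcp_pos: [0.4798, 0.1884, 0.0795]
orientation: [-0.702, 0.702, -0.084, 0.083]
wrist_force: [-0.7, -0.6, 0.5]
grip_width: 0.0427
```

```bash
python3 -c "
from h import *
go([.4775,.1885,.048],np.radians(-13.8))
a=camera('top')[205:315,160:270];b=camera('side')[110:220,170:280]
cv2.imwrite('pics/n2.png',cv2.resize(b,None,fx=5,fy=5,interpolation=2)[:,:,::-1])"
```

```text
t 2.77 tcp [0.4798 0.1884 0.0795] F [-0.7 -0.6  0.5] M [ 0.02 -0.02  0.03] w 0.0427 
shift cm [-0.22  3.15 -0.04] turn [ 0.001  0.004 -0.002]
R [[0.972, -0.002, 0.235], [-0.235, -0.001, 0.972], [-0.002, -1.0, -0.001]] q [ 0.35  0.52  1.96  0.    0.66 -0.98]
```

View pics/n2.png

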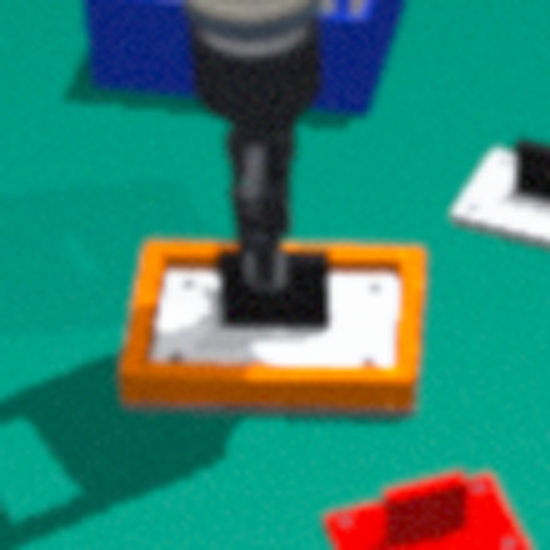

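Side view: the near finger (264,265 in the crop) is in front of the fin (centre 274,288), slightly to the left. I'll quantify this by projecting.

```bash
python3 -c "
from h import *
def P(n,X):
    i=camera_info(n);q=np.array(i['K'])@(np.array(i['R'])@X+i['t']);return np.round(q[:2]/q[2],1)
print('fin top pred',P('side',np.array([.4775,.1885,.073])),'base',P('side',np.array([.4775,.1885,.018])))
tc=np.array([.4785,.1884,.0795]);z=np.array([.235,.972,0])
print('finger tip pred',P('side',tc-.024*z-[0,0,.011]), P('side',tc-.03*z+[0,0,.03]))
im=camera('side')
# fin ends along row through its lower part, and finger columns above the fin
for r in(170,172,173): print(r,im[r,208:242].sum(1).tolist())
for r in(150,155): print(r,im[r,208:242].sum(1).tolist())
"
```

```text
fin top pred [222.3 160.8] base [223.4 174.4]
finger tip pred [222.1 166.9] [221.1 157.6]
170 [752, 751, 738, 681, 534, 399, 231, 92, 60, 8, 66, 62, 42, 54, 49, 43, 62, 61, 57, 70, 65, 63, 64, 53, 64, 38, 105, 365, 680, 754, 760, 760, 760, 759]
172 [757, 749, 722, 660, 542, 413, 257, 118, 66, 67, 61, 62, 53, 35, 47, 65, 68, 75, 52, 58, 58, 61, 74, 52, 56, 56, 94, 348, 661, 751, 759, 760, 760, 759]
173 [752, 712, 645, 579, 513, 419, 253, 124, 74, 26, 75, 47, 64, 61, 63, 52, 65, 74, 69, 52, 65, 61, 61, 67, 62, 76, 81, 329, 638, 747, 758, 759, 759, 759]
150 [279, 285, 288, 290, 289, 292, 291, 262, 202, 142, 141, 159, 176, 154, 122, 108, 101, 96, 113, 190, 258, 281, 292, 294, 289, 295, 293, 293, 297, 292, 295, 291, 291, 290]
155 [275, 277, 276, 279, 286, 291, 290, 288, 264, 182, 109, 72, 98, 101, 102, 99, 99, 110, 108, 159, 238, 276, 298, 292, 293, 299, 294, 301, 296, 293, 290, 298, 293, 293]
```

The fin sits about 2 mm further in x relative to the fingers. I'll correct that and go down.

Emit:
send_rows([
  {"tx": 0.2,"ty": 1,"tz": 0,"ax": 0,"ay": 0.004,"az": 0},
  {"tx": 0,"ty": 1,"tz": 0,"ax": 0,"ay": 0,"az": 0},
  {"tx": 0,"ty": 0.8,"tz": 0,"ax": 0,"ay": 0,"az": 0},
  {"tx": 0,"ty": 0.3,"tz": 0,"ax": 0,"ay": 0,"az": 0},
  {"tx": 0,"ty": 0,"tz": 0,"ax": 0,"ay": 0,"az": 0},
])

```text
t: 3.55
tcp_pos: [0.4822, 0.1882, 0.049]
orientation: [-0.702, 0.702, -0.085, 0.085]
wrist_force: [-0.2, -0.4, 0.3]
grip_width: 0.0427
```

Emit:
send_rows([
  {"tx": 0,"ty": 0,"tz": 0,"ax": 0,"ay": 0,"az": 0},
  {"tx": 0,"ty": 0,"tz": 0,"ax": 0,"ay": 0,"az": 0},
], claw=-0.5, newtons=20)

```text
t: 3.8
tcp_pos: [0.4826, 0.1883, 0.0496]
orientation: [0.702, -0.702, 0.085, -0.085]
wrist_force: [-0.4, 0.3, 0.4]
grip_width: 0.0213
```

```bash
python3 -c "
from h import *
go([.4805,.1885,.048],np.radians(-13.8))
b=camera('side')[110:220,170:280]
cv2.imwrite('pics/n3.png',cv2.resize(b,None,fx=5,fy=5,interpolation=2)[:,:,::-1])"
```

```text
t 3.8 tcp [0.4826 0.1883 0.0496] F [-0.4  0.3  0.4] M [-0.04  0.   -0.  ] w 0.0213 
shift cm [-0.21  0.16 -0.03] turn [-0.  0.  0.]
R [[0.971, 0.001, 0.238], [-0.238, 0.0, 0.971], [0.0, -1.0, 0.0]] q [ 0.35  0.58  1.96 -0.    0.6  -0.98]
```

At 21 mm opening there is no contact, so the fin is centred within about 3.5 mm. Now closing gently.

Emit:
send_rows([
  {"tx": 0,"ty": 0,"tz": 0,"ax": 0,"ay": 0,"az": 0},
  {"tx": 0,"ty": 0,"tz": 0,"ax": 0,"ay": 0,"az": 0},
], claw=-0.62, newtons=20)

```text
t: 4.1
tcp_pos: [0.4825, 0.1883, 0.0494]
orientation: [0.702, -0.702, 0.085, -0.085]
wrist_force: [0.1, -0.1, 0.2]
grip_width: 0.016
```

Emit:
send_rows([
  {"tx": 0,"ty": 0,"tz": 0,"ax": 0,"ay": 0,"az": 0},
  {"tx": 0,"ty": 0,"tz": 0,"ax": 0,"ay": 0,"az": 0},
  {"tx": 0,"ty": 0,"tz": 0,"ax": 0,"ay": 0,"az": 0},
], claw=-1, newtons=20)

```text
t: 4.47
tcp_pos: [0.4824, 0.1882, 0.0494]
orientation: [-0.702, 0.702, -0.085, 0.085]
wrist_force: [-0.9, -1.5, 4.1]
grip_width: 0.0143
```

```bash
python3 -c "
from h import *
go([.4805,.1885,.048],np.radians(-13.8))
im=camera('top');T=(175,215,255,305)
im=camera('side');print('side tray',rect('side',blobs(im,(5,130,100),(22,255,255),(185,148,265,200)),.03))"
```

```text
t 4.47 tcp [0.4824 0.1882 0.0494] F [-0.9 -1.5  4.1] M [-0.17  0.13  0.06] w 0.0143 
shift cm [-0.19  0.14 -0.01] turn [ 0.  0. -0.]
R [[0.971, -0.0, 0.238], [-0.238, -0.0, 0.971], [-0.0, -1.0, -0.0]] q [ 0.35  0.58  1.96 -0.    0.6  -0.98]
side tray [480.1 175.5 181.8 156.1 -13.8]
```

Gripped with low side force and the tray is unmoved. I'll firm the grip and lift slowly.

Emit:
send_rows([
  {"tx": 0,"ty": 0,"tz": 0,"ax": 0,"ay": 0,"az": 0},
  {"tx": 0,"ty": 0,"tz": 0,"ax": 0,"ay": 0,"az": 0},
  {"tx": 0,"ty": -0.1,"tz": 0,"ax": 0,"ay": 0,"az": 0},
  {"tx": 0,"ty": -0.1,"tz": 0,"ax": 0,"ay": 0,"az": 0},
  {"tx": 0,"ty": 0,"tz": 0,"ax": 0,"ay": 0,"az": 0},
], newtons=60)

```text
t: 5.2
tcp_pos: [0.4821, 0.1882, 0.051]
orientation: [-0.702, 0.702, -0.085, 0.085]
wrist_force: [0.7, -0.2, -6.3]
grip_width: 0.013
```

Emit:
send_rows([
  {"tx": 0,"ty": -0.3,"tz": 0,"ax": 0,"ay": 0,"az": 0},
  {"tx": 0,"ty": -0.3,"tz": 0,"ax": 0,"ay": 0,"az": 0},
  {"tx": 0,"ty": 0,"tz": 0,"ax": 0,"ay": 0,"az": 0},
])

```text
t: 5.58
tcp_pos: [0.4827, 0.1883, 0.0577]
orientation: [0.702, -0.702, 0.085, -0.085]
wrist_force: [0.6, -0.9, -5.9]
grip_width: 0.0135
```

```bash
python3 -c "
from h import *
go([.4824,.1882,.2],np.radians(-13.8))
im=camera('side');print('side tray',rect('side',blobs(im,(5,130,100),(22,255,255),(185,148,265,200)),.03))"
```

```text
t 5.58 tcp [0.4827 0.1883 0.0577] F [ 0.6 -0.9 -5.9] M [-0.02 -0.03  0.04] w 0.0135 
shift cm [-1.000e-02 -1.423e+01 -1.000e-02] turn [-0.     0.     0.001]
R [[0.971, 0.001, 0.238], [-0.238, 0.0, 0.971], [0.001, -1.0, 0.0]] q [ 0.35  0.56  1.96 -0.    0.61 -0.98]
side tray [480.1 175.6 182.1 155.5 -13.9]
```

The plate weighs about 6 N, so it's free with almost no side force and the tray hasn't moved. Lifting on, straight up.

Emit:
send_rows([
  {"tx": 0,"ty": -0.6,"tz": 0,"ax": 0,"ay": 0,"az": 0},
  {"tx": 0,"ty": -0.8,"tz": 0,"ax": 0,"ay": 0,"az": 0},
  {"tx": 0,"ty": -1,"tz": 0,"ax": 0,"ay": 0,"az": 0},
  {"tx": 0,"ty": -1.2,"tz": 0,"ax": 0,"ay": 0,"az": 0},
  {"tx": 0,"ty": -1.4,"tz": 0,"ax": 0,"ay": 0,"az": 0},
])

```text
t: 6.25
tcp_pos: [0.4824, 0.1882, 0.1083]
orientation: [0.702, -0.702, 0.085, -0.085]
wrist_force: [-0.1, 1.3, -6.4]
grip_width: 0.0132
```

Emit:
send_rows([
  {"tx": 0,"ty": -2,"tz": 0,"ax": 0,"ay": 0,"az": 0},
  {"tx": 0,"ty": -2,"tz": 0,"ax": 0,"ay": 0,"az": 0},
  {"tx": 0,"ty": -2,"tz": 0,"ax": 0,"ay": 0,"az": 0},
  {"tx": 0,"ty": -2,"tz": 0,"ax": 0,"ay": 0,"az": 0},
  {"tx": 0,"ty": -1,"tz": 0,"ax": 0,"ay": 0,"az": 0},
])

```text
t: 6.88
tcp_pos: [0.4828, 0.1884, 0.199]
orientation: [0.702, -0.702, 0.084, -0.086]
wrist_force: [-0.1, -1.1, -6.3]
grip_width: 0.0129
```

```bash
python3 -c "
from h import *
go([.483,-.184,.197],np.radians(-5.7))
im=camera('side');cv2.imwrite('pics/n4.png',cv2.resize(im[60:260,120:320],None,fx=3,fy=3,interpolation=2)[:,:,::-1])
print('side tray',rect('side',blobs(im,(5,130,100),(22,255,255),(185,120,265,200)),.03))"
```

```text
t 6.88 tcp [0.4828 0.1884 0.199 ] F [-0.1 -1.1 -6.3] M [-0.04  0.04  0.04] w 0.0129 
shift cm [  8.9    0.18 -36.16] turn [-0.001 -0.141  0.002]
R [[0.971, 0.002, 0.239], [-0.239, 0.001, 0.971], [0.002, -1.0, 0.001]] q [ 0.35  0.33  1.9  -0.    0.91 -0.98]
side tray [480.  175.9 182.4 155.8 -13.9]
```

View pics/n4.png

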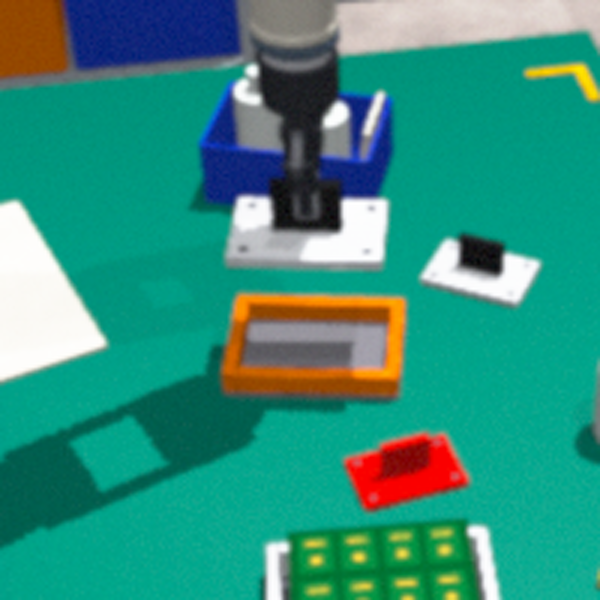

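Side view: the plate hangs level above the empty tray, which is in place (312,345). Carrying it over to the rack.

Emit:
send_rows([
  {"tx": 0.4,"ty": 0,"tz": -1.6,"ax": 0,"ay": 0,"az": 0},
  {"tx": 0.7,"ty": 0,"tz": -3,"ax": 0,"ay": 0,"az": 0},
  {"tx": 0.8,"ty": 0,"tz": -3.2,"ax": 0,"ay": 0,"az": 0},
  {"tx": 0.8,"ty": 0,"tz": -3.2,"ax": 0,"ay": 0,"az": 0},
  {"tx": 0.8,"ty": 0,"tz": -3.2,"ax": 0,"ay": 0,"az": 0},
])

```text
t: 7.55
tcp_pos: [0.4815, 0.0402, 0.1964]
orientation: [-0.702, 0.702, -0.086, 0.084]
wrist_force: [1.4, 0.2, -5.8]
grip_width: 0.013
```

Emit:
send_rows([
  {"tx": 0.8,"ty": 0,"tz": -3.2,"ax": 0,"ay": 0,"az": 0},
  {"tx": 0.8,"ty": 0,"tz": -3.2,"ax": 0,"ay": 0,"az": 0},
  {"tx": 0.8,"ty": 0,"tz": -3.2,"ax": 0,"ay": 0,"az": 0},
  {"tx": 0.8,"ty": 0,"tz": -3.2,"ax": 0,"ay": 0,"az": 0},
  {"tx": 0.8,"ty": 0,"tz": -3.2,"ax": 0,"ay": 0,"az": 0},
])

```text
t: 8.18
tcp_pos: [0.482, -0.1245, 0.1964]
orientation: [0.702, -0.702, 0.086, -0.084]
wrist_force: [-0.3, 0.8, -6.1]
grip_width: 0.0132
```

Emit:
send_rows([
  {"tx": 0.7,"ty": 0,"tz": -3,"ax": 0,"ay": 0,"az": 0},
  {"tx": 0.5,"ty": 0,"tz": -2,"ax": 0,"ay": -0.05,"az": 0},
  {"tx": 0,"ty": 0,"tz": 0,"ax": 0,"ay": -0.05,"az": 0},
  {"tx": 0,"ty": 0,"tz": 0,"ax": 0,"ay": -0.04,"az": 0},
  {"tx": 0,"ty": 0,"tz": 0,"ax": 0,"ay": 0,"az": 0},
])

```text
t: 8.8
tcp_pos: [0.4818, -0.1748, 0.1964]
orientation: [0.706, -0.706, 0.037, -0.035]
wrist_force: [0.3, -0.6, -5.9]
grip_width: 0.0131
```

```bash
python3 -c "
from h import *
go([.483,-.184,.150],np.radians(-5.7))"
```

```text
t 8.8 tcp [ 0.4818 -0.1748  0.1964] F [ 0.3 -0.6 -5.9] M [ 0.03  0.02 -0.08] w 0.0131 
shift cm [ 0.22  4.64 -0.91] turn [-0.    -0.002 -0.002]
R [[0.995, -0.002, 0.102], [-0.102, 0.001, 0.995], [-0.002, -1.0, 0.0]] q [-0.37  0.32  1.91 -0.    0.91 -1.84]
```

Emit:
send_rows([
  {"tx": 0.2,"ty": 1.2,"tz": -0.9,"ax": 0,"ay": 0,"az": 0},
  {"tx": 0,"ty": 1.2,"tz": 0,"ax": 0,"ay": 0,"az": 0},
  {"tx": 0,"ty": 1.2,"tz": 0,"ax": 0,"ay": 0,"az": 0},
  {"tx": 0,"ty": 1,"tz": 0,"ax": 0,"ay": 0,"az": 0},
  {"tx": 0,"ty": 0,"tz": 0,"ax": 0,"ay": 0,"az": 0},
])

```text
t: 9.43
tcp_pos: [0.4834, -0.1831, 0.1502]
orientation: [0.706, -0.706, 0.036, -0.035]
wrist_force: [-0.3, 0.3, -5.4]
grip_width: 0.0134
```

```bash
python3 -c "
from h import *
go([.483,-.184,.150],np.radians(-5.7))
a=camera('top')[200:310,285:395];b=camera('side')[180:310,190:320]
f=lambda x:cv2.resize(x,(390,390),interpolation=2)
cv2.imwrite('pics/n5.png',np.hstack([f(a),f(b)])[:,:,::-1])"
```

```text
t 9.43 tcp [ 0.4834 -0.1831  0.1502] F [-0.3  0.3 -5.4] M [-0.06  0.02 -0.02] w 0.0134 
shift cm [-0.03  0.02 -0.09] turn [-0.001 -0.001 -0.002]
R [[0.995, -0.002, 0.1], [-0.1, 0.001, 0.995], [-0.002, -1.0, 0.001]] q [-0.39  0.4   1.93 -0.    0.81 -1.86]
```

View pics/n5.png

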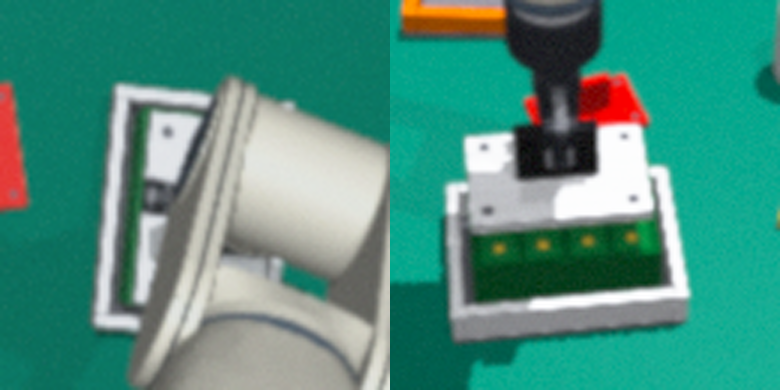

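Plate is above the pile, still about 30 mm clear. I'll descend closer, then compare its edges with the pile's.

Emit:
send_rows([
  {"tx": 0,"ty": 0.6,"tz": -0.1,"ax": 0,"ay": 0,"az": 0},
  {"tx": 0,"ty": 0.6,"tz": 0,"ax": 0,"ay": 0,"az": 0},
  {"tx": 0,"ty": 0.6,"tz": 0,"ax": 0,"ay": 0,"az": 0},
  {"tx": 0,"ty": 0.4,"tz": 0,"ax": 0,"ay": 0,"az": 0},
  {"tx": 0,"ty": 0,"tz": 0,"ax": 0,"ay": 0,"az": 0},
])

```text
t: 10.15
tcp_pos: [0.4837, -0.1844, 0.1289]
orientation: [0.706, -0.706, 0.036, -0.035]
wrist_force: [0.2, -1.0, -6.7]
grip_width: 0.013
```

```bash
python3 -c "
from h import *
go([.483,-.184,.113],np.radians(-5.7))
a=camera('top')[215:310,310:375];b=camera('side')[215:300,200:300]
cv2.imwrite('pics/n6.png',np.hstack([cv2.resize(a,(300,440),interpolation=2),cv2.resize(b,(500,440),interpolation=2)])[:,:,::-1])"
```

```text
t 10.15 tcp [ 0.4837 -0.1844  0.1289] F [ 0.2 -1.  -6.7] M [-0.    0.04 -0.05] w 0.013 
shift cm [-0.07  1.59  0.03] turn [-0.    -0.001 -0.001]
R [[0.995, -0.001, 0.101], [-0.101, 0.0, 0.995], [-0.001, -1.0, 0.0]] q [-0.39  0.44  1.94 -0.    0.76 -1.86]
```

View pics/n6.png

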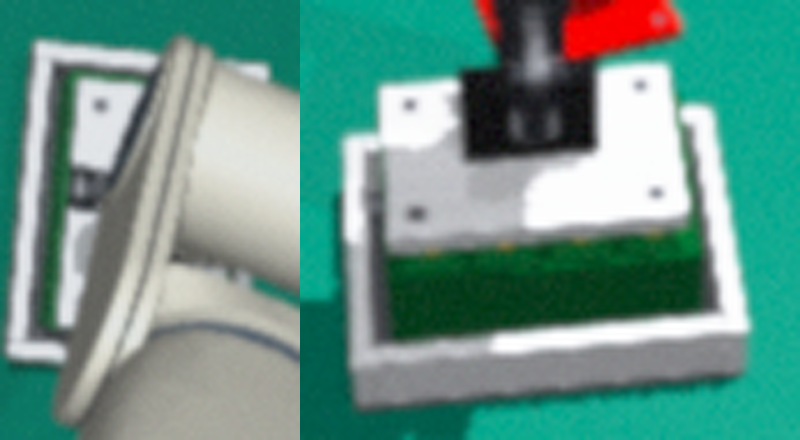

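Side crop: the plate front edge spans 388–692 and the pile edge 388–703. The plate is about 2 mm too far to −x, and the top view agrees. I'll shift +2 mm, come down a little and check the edges in numbers.

Emit:
send_rows([
  {"tx": 0.2,"ty": 0.3,"tz": 0,"ax": 0,"ay": 0,"az": 0},
  {"tx": 0,"ty": 0.2,"tz": 0,"ax": 0,"ay": 0,"az": 0},
  {"tx": 0,"ty": 0,"tz": 0,"ax": 0,"ay": 0,"az": 0},
])

```text
t: 10.62
tcp_pos: [0.4858, -0.1846, 0.1242]
orientation: [0.706, -0.706, 0.036, -0.035]
wrist_force: [0.7, -0.0, -6.3]
grip_width: 0.0129
```

```bash
python3 -c "
from h import *
go([.485,-.184,.113],np.radians(-5.7))
a=camera('top');b=camera('side')
print('top rows: RGB sum & sat')
for r in(235,240,245):
  print(r,[(int(p.max()),int(p.max())-int(p.min())) for p in a[r,315:335]])
h=cv2.cvtColor(b,cv2.COLOR_RGB2HSV)
print('side')
for r in range(255,272,3):
  print(r,[(int(x[1]),int(x[2])) for x in h[r,270:0:-1][270-283:0]] if 0 else '', 'L',[(int(x[1]),int(x[2])) for x in h[r,272-4*0-0:272]] if 0 else [(int(x[1]),int(x[2])) for x in h[r,272:273]], [(int(x[1]),int(x[2])) for x in h[r,273:283]], 'R',[(int(x[1]),int(x[2])) for x in h[r-4,334:346]] if 0 else '')
cv2.imwrite('pics/n7.png',cv2.resize(b[220:290,205:295],(774,600),interpolation=2)[:,:,::-1])
"
```

```text
t 10.62 tcp [ 0.4858 -0.1846  0.1242] F [ 0.7 -0.  -6.3] M [-0.02  0.02 -0.02] w 0.0129 
shift cm [-0.09  1.12  0.06] turn [-0.    -0.001 -0.   ]
R [[0.995, -0.0, 0.101], [-0.101, 0.0, 0.995], [-0.0, -1.0, 0.0]] q [-0.39  0.45  1.94 -0.    0.76 -1.86]
top rows: RGB sum & sat
235 [(117, 49), (155, 12), (218, 7), (228, 7), (217, 7), (151, 8), (99, 7), (93, 16), (80, 33), (84, 52), (110, 41), (159, 17), (221, 8), (231, 6), (227, 6), (215, 10), (206, 11), (211, 11), (226, 9), (231, 6)]
240 [(111, 33), (160, 9), (222, 6), (229, 6), (215, 10), (138, 8), (89, 9), (76, 25), (78, 44), (88, 46), (123, 30), (173, 9), (223, 6), (231, 6), (232, 5), (229, 6), (229, 6), (230, 6), (231, 6), (231, 6)]
245 [(144, 13), (210, 12), (228, 7), (219, 5), (159, 8), (96, 7), (83, 17), (81, 34), (87, 48), (111, 43), (157, 19), (217, 8), (230, 6), (232, 6), (232, 7), (232, 6), (232, 5), (232, 5), (231, 7), (219, 8)]
side
255  L [(3, 250)] [(1, 252), (0, 253), (1, 254), (1, 253), (3, 248), (24, 212), (41, 132), (11, 144), (5, 225), (2, 249)] R 
258  L [(10, 186)] [(7, 189), (9, 188), (8, 189), (11, 181), (8, 164), (42, 144), (90, 113), (46, 106), (12, 155), (4, 233)] R 
261  L [(99, 100)] [(128, 96), (122, 96), (139, 97), (171, 106), (188, 111), (239, 112), (197, 110), (89, 103), (11, 144), (5, 225)] R 
264  L [(255, 94)] [(255, 94), (240, 99), (250, 93), (239, 94), (244, 94), (255, 91), (229, 88), (124, 82), (23, 99), (8, 153)] R 
267  L [(233, 59)] [(238, 59), (182, 63), (225, 59), (209, 61), (242, 57), (238, 60), (161, 65), (96, 69), (24, 85), (9, 142)] R 
270  L [(214, 62)] [(255, 61), (205, 61), (255, 59), (247, 62), (225, 59), (238, 59), (176, 61), (84, 67), (30, 76), (13, 98)] R
```

View pics/n7.png

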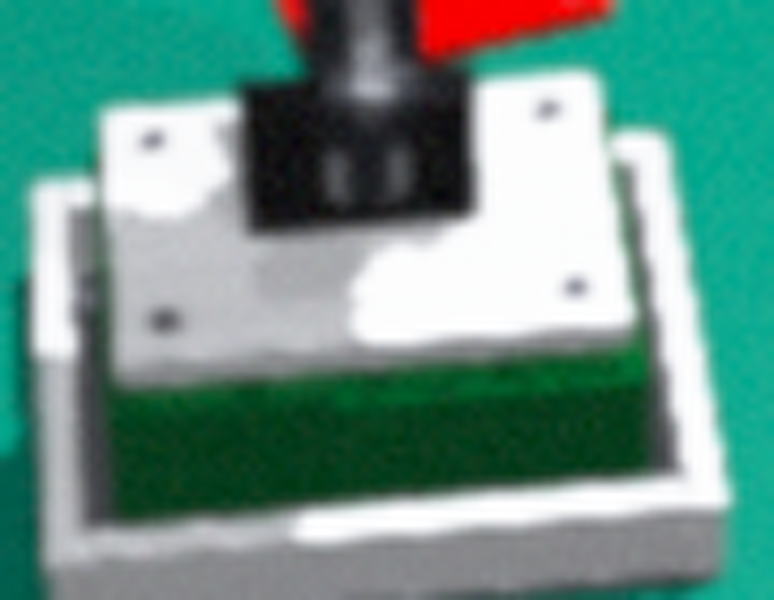

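```bash
python3 -c "
from h import *
n=np.array([np.sin(np.radians(5.7)),np.cos(np.radians(5.7))])
for r,f,p in((235,316.1,325.7),(240,315.9,325.2),(245,315.2,324.8)):
  for z in(.081,.0928): print(r,z,np.round((cast('top',[f,r],.038)-cast('top',[p,r],z))@n*1000,1))
  print('pile-plate',np.round((cast('top',[f,r],.038)-[[.483,-.184]])@n*1000,1))
"
```

```text
235 0.081 [23.7]
235 0.0928 [22.5]
pile-plate [75.5]
240 0.081 [22.8]
240 0.0928 [21.5]
pile-plate [74.8]
245 0.081 [23.6]
245 0.0928 [22.4]
pile-plate [75.5]
```

y is about 1.5 mm too far to +y, so I'll correct that and lower in small steps, watching the force.

Emit:
send_rows([
  {"tx": 0,"ty": 0.2,"tz": -0.15,"ax": 0,"ay": 0,"az": 0},
  {"tx": 0,"ty": 0.1,"tz": 0,"ax": 0,"ay": 0,"az": 0},
  {"tx": 0,"ty": 0.1,"tz": 0,"ax": 0,"ay": 0,"az": 0},
  {"tx": 0,"ty": 0.1,"tz": 0,"ax": 0,"ay": 0,"az": 0},
  {"tx": 0,"ty": 0,"tz": 0,"ax": 0,"ay": 0,"az": 0},
])

```text
t: 11.35
tcp_pos: [0.4857, -0.1862, 0.1192]
orientation: [0.706, -0.706, 0.036, -0.036]
wrist_force: [0.0, 0.8, -6.5]
grip_width: 0.0134
```

Emit:
send_rows([
  {"tx": 0,"ty": 0.1,"tz": 0,"ax": 0,"ay": 0,"az": 0},
  {"tx": 0,"ty": 0,"tz": 0,"ax": 0,"ay": 0,"az": 0},
])

```text
t: 11.6
tcp_pos: [0.4857, -0.1862, 0.1183]
orientation: [0.706, -0.706, 0.036, -0.036]
wrist_force: [0.5, 0.5, -6.2]
grip_width: 0.0134
```

Emit:
send_rows([
  {"tx": 0,"ty": 0.1,"tz": 0,"ax": 0,"ay": 0,"az": 0},
  {"tx": 0,"ty": 0,"tz": 0,"ax": 0,"ay": 0,"az": 0},
])

```text
t: 11.85
tcp_pos: [0.4857, -0.1862, 0.1172]
orientation: [0.706, -0.706, 0.036, -0.036]
wrist_force: [0.4, -0.0, -6.0]
grip_width: 0.0135
```

Emit:
send_rows([
  {"tx": 0,"ty": 0.1,"tz": 0,"ax": 0,"ay": 0,"az": 0},
  {"tx": 0,"ty": 0,"tz": 0,"ax": 0,"ay": 0,"az": 0},
])

```text
t: 12.1
tcp_pos: [0.4857, -0.1862, 0.1162]
orientation: [0.706, -0.706, 0.036, -0.036]
wrist_force: [-0.4, 0.2, -6.5]
grip_width: 0.0133
```

Emit:
send_rows([
  {"tx": 0,"ty": 0.1,"tz": 0,"ax": 0,"ay": 0,"az": 0},
  {"tx": 0,"ty": 0,"tz": 0,"ax": 0,"ay": 0,"az": 0},
])

```text
t: 12.35
tcp_pos: [0.4859, -0.1862, 0.1155]
orientation: [-0.706, 0.706, -0.036, 0.036]
wrist_force: [-0.5, 0.9, -2.7]
grip_width: 0.0134
```

Emit:
send_rows([
  {"tx": 0,"ty": 0.1,"tz": 0,"ax": 0,"ay": 0,"az": 0},
  {"tx": 0,"ty": 0,"tz": 0,"ax": 0,"ay": 0,"az": 0},
])

```text
t: 12.6
tcp_pos: [0.4859, -0.1862, 0.1147]
orientation: [-0.706, 0.706, -0.036, 0.036]
wrist_force: [-1.1, -0.2, 2.5]
grip_width: 0.013
```

Contact felt: the weight is now fully carried by the pile, with about 2 N net upward. Reading the state, then letting go.

```bash
python3 -c "
from h import *
go([.485,-.184,.113],np.radians(-5.7))"
```

```text
t 12.6 tcp [ 0.4859 -0.1862  0.1147] F [-1.1 -0.2  2.5] M [ 0.24  0.45 -0.01] w 0.013 
shift cm [-0.11  0.17  0.21] turn [ 0.    -0.001  0.   ]
R [[0.995, 0.0, 0.101], [-0.101, -0.0, 0.995], [0.0, -1.0, -0.0]] q [-0.39  0.46  1.94 -0.    0.74 -1.86]
```

Emit:
send_rows([
  {"tx": 0,"ty": -0.03,"tz": 0,"ax": 0,"ay": 0,"az": 0},
  {"tx": 0,"ty": 0,"tz": 0,"ax": 0,"ay": 0,"az": 0},
], newtons=20)

```text
t: 12.85
tcp_pos: [0.4859, -0.1862, 0.1148]
orientation: [-0.706, 0.706, -0.036, 0.036]
wrist_force: [-1.7, 0.9, 2.7]
grip_width: 0.0131
```

Emit:
send_rows([
  {"tx": 0,"ty": 0,"tz": 0,"ax": 0,"ay": 0,"az": 0},
  {"tx": 0,"ty": 0,"tz": 0,"ax": 0,"ay": 0,"az": 0},
  {"tx": 0,"ty": 0,"tz": 0,"ax": 0,"ay": 0,"az": 0},
  {"tx": 0,"ty": 0,"tz": 0,"ax": 0,"ay": 0,"az": 0},
], claw=0)

```text
t: 13.35
tcp_pos: [0.4859, -0.1862, 0.1146]
orientation: [-0.706, 0.706, -0.036, 0.036]
wrist_force: [-0.4, -0.8, -0.3]
grip_width: 0.0426
```

Released with no force left. Now retreating straight up, then back clear of the view.

Emit:
send_rows([
  {"tx": 0,"ty": -0.8,"tz": 0,"ax": 0,"ay": 0,"az": 0},
  {"tx": 0,"ty": -1.5,"tz": 0,"ax": 0,"ay": 0,"az": 0},
  {"tx": 0,"ty": -2.5,"tz": 0,"ax": 0,"ay": 0,"az": 0},
  {"tx": 0,"ty": -3,"tz": 0,"ax": 0,"ay": 0,"az": 0},
  {"tx": 0,"ty": -3,"tz": 0,"ax": 0,"ay": 0,"az": 0},
])

```text
t: 13.98
tcp_pos: [0.4859, -0.1862, 0.2247]
orientation: [-0.706, 0.706, -0.035, 0.036]
wrist_force: [-0.2, -0.2, -0.1]
grip_width: 0.0429
```

Emit:
send_rows([
  {"tx": 0,"ty": -1,"tz": 4,"ax": 0,"ay": 0,"az": 0},
  {"tx": 0,"ty": 0,"tz": 5,"ax": 0,"ay": 0,"az": 0},
  {"tx": 0,"ty": 0,"tz": 5,"ax": 0,"ay": 0,"az": 0},
  {"tx": 0,"ty": 0,"tz": 4,"ax": 0,"ay": 0,"az": 0},
  {"tx": 0,"ty": 0,"tz": 0,"ax": 0,"ay": 0,"az": 0},
])

```text
t: 14.6
tcp_pos: [0.5042, -0.0049, 0.2338]
orientation: [0.706, -0.706, 0.034, -0.035]
wrist_force: [0.0, -0.1, 0.0]
grip_width: 0.0427
```

```bash
python3 -c "
from h import *
a=camera('top');b=camera('side')
T=(175,215,255,305)
try: print('tray',rect('top',blobs(a,(5,130,100),(22,255,255),T),.03))
except Exception as e: print(e)
print('side tray',rect('side',blobs(b,(5,130,100),(22,255,255),(185,148,265,200)),.03))
m=a[222:300,320:362]
print('plate top z.084',rect('top',blobs(a,(0,0,150),(180,40,255),(322,228,360,292),5),.084),'rack',rect('top',blobs(a,(0,0,110),(180,60,255),(300,215,380,305)),.038))
x=cv2.resize(a[205:315,300:390],(390,477),interpolation=2);y=cv2.resize(b[215:300,200:290],(390,368),interpolation=2)
y=cv2.copyMakeBorder(y,0,109,0,0,0)
cv2.imwrite('pics/n8.png',np.hstack([x,y])[:,:,::-1])
s=monitor.state();print(s['t'],s['tcp_pos'])"
```

```text
tray [477.8 188.9 181.7 132.7 -13.7]
side tray [480.2 176.  181.8 156.3 -13.8]
plate top z.084 [ 482.8 -180.5  180.2  106.7   -0.6] rack [ 4.834e+02 -1.673e+02  2.584e+02  1.999e+02 -2.000e-01]
14.7 [ 0.50404804 -0.00697659  0.23348098]
```

View pics/n8.png

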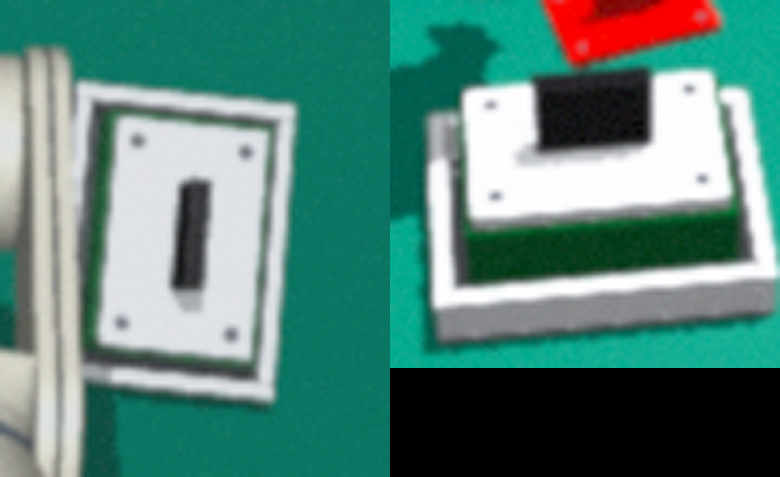

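The plate sits level and square on the pile, with even green margins in both views. The tray reads exactly as at the start (477.8, 188.9, −13.7°). Handing in.

```bash
python3 -c "
from workcell import order
print(order.hand_in())"
```

```text
the job is handed in; nothing more can be done
None
```

The plate is on the pile of circuit boards, level and square, and I handed the job in at about 14.7 s.

- **Lift:** I gripped the fin and lifted the plate straight up out of the pocket. Side force stayed at about 1 N. The tray measured the same before and after in the top view, and within about 1 mm in the side view.
- **Placing:** Before lowering, I corrected the position by about 2 mm in x and 1.5 mm in y from the camera edges. I then came down in 1 mm steps. The plate touched with the tool centre at about 0.116 m, which puts the pile's top near 72 mm. I let go with about 2.5 N of net upward force, so it was fully resting and barely pressed.
- **Last checks:** The final pictures show even margins around the plate in both views, and the gripper was touching nothing.
- **Checks that failed or disagreed:**
  - The automatic fit of the plate and frame in the last top view was useless, because white frame and arm pixels ran into it. The final centring is therefore judged by eye and from the earlier edge measurements.
  - The two cameras also disagreed by 2–4 mm in x, which is why I aligned the plate relative to the pile.
  - I did not measure the bottle, bin or panel again. Nothing came near them.

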